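Open the drop-front sweet cupboard past its safety catch

ROBOT

A 6-joint arm with a two-finger parallel gripper is mounted at the origin on the work surface. World frame = base frame: x ahead of the robot, y to its left, z up, the work surface at z = 0. Lengths are in m, angles in rad, forces in N, time in s.
With the tool pointing down it reaches from about 0.425 to 0.95 m from the base axis. Payload 3.5 kg.
Tool frame: the origin (TCP) lies midway between the tips of the shut fingers; the grasp point (between the pads) lies 19 mm behind it; z points along the fingers, y is the line along which they close (so a half turn about z gives the same grasp; the last joint's range is limited). The gripper opens to 85 mm and grips with 20 to 120 N. Pads are 22 mm wide; open, the fingers measure 114 mm over their backs; the gripper's body (76 mm by 85 mm) begins 54 mm behind the grasp point. The pads swing forward as they close: fully open they stand 13 mm farther back than shut.
Start: joints at [0.966, 0.286, 1.577, -0, 1.279, -0.15], TCP at [0.296, 0.606, 0.231] pointing down, gripper open.
Joint ranges: [-2.77, 2.77], [-0.9, 2.22], [0.21, 2.48], [-1.53, 4.67], [0.24, 2.81], [-2.84, 2.84]. Speed limits (rad/s): [2.79, 2.79, 3.14, 3.14, 3.14, 3.14].

INTERFACE

Orientations are given as a unit quaternion [x, y, z, w].
In Python, from plant import ctrl, cams, order gives the robot as it stands.
- The arm moves only by the tool move_arm, never from a script. Its argument "plan" is one flat list of numbers, 7 for each row, row after row: the shift along the world's x, y, z in mm, then the turn, a rotation vector about the world's x, y, z in degrees, then the finger opening in mm, from 0 to 85.4. A call has 1 to 12 rows; each row shifts and turns the commanded pose from where the row before left it; what a row does not reach is not made up. A row lasts 1/10 s, in which the tool goes at most 50 mm and 8.59 degrees, less where a joint would pass 70% of its speed; a pose out of reach is approached as far as the arm can. A call is refused whole if a number of a shift passes 50 or a number of a turn 8.59, either way. A call with a gripper value outside its range is refused whole. The fingers move at their own pace and stop on an object; "newtons" is the grip in N (left out, the last holds). Time passes only in rows, so rows that do not move let the fingers close. It gives the time, the measured TCP pose, the force, the opening and the grip force at its end, in the units of the state.
- ctrl.get_state(): the state, without advancing time (a new reading comes with each control period).
- cams.read_camera(name): name is "scene" or "top"; returns a dict with "color" (400x640x3 uint8, red, green, blue), "fov_y" (degrees; the focal length in pixels is half the picture's height over the tangent of half this angle, whatever the lens; pixels are square), "cx", "cy" (the principal point, pixels), "origin" and "orientation" of the camera in the world. Camera axes: x right, y up, looking along -z (the intrinsics and any distortion apply to the point x, -y, -z); pixel columns grow to the right and rows downward; lengths in m; the calibration is good to about 2 mm. A picture is of the moment at which its call begins. There is no depth.
- order.sign_off(): hands the job in; it is judged then, once.
The state is a dict: "time": time; "qpos": joint angles; "dq": joint speeds; "joint_efforts": joint torques, N m; "eef_pos": TCP position; "tcp_rot": TCP orientation; "contact_force": force on the tool from outside, world axes, zero at the start; "wrist_torque": the same for the moment, N m; "opening": opening from 0.0 (shut) to 1.0 (fully open); "finger_force": force on a finger pad.
Only numpy, scipy, OpenCV 4.12 (cv2) and the standard library are available. Lean on these libraries where they do the work, as an engineer would, in place of code of your own. Each camera call takes 0.05 s, during which the arm holds its last target. There are 200 camera calls.

TASK

The dark wooden cupboard on the sweet-shop counter has a drop-down front flap that stands ajar, held by a hidden child-safety catch. Reach in through the gap above the flap, press the catch down and, while it is down, pull the flap open, then lower the flap all the way and leave it open, with the catch sprung back up. Leave the jars on top of the cupboard and the other things on the counter standing where they are.

Things in the scene. Friction and masses are not known exactly. Their poses are not given: they have to be found in the camera images.
- cupboard: fixed dark wooden cupboard, 200 deep (its x), 340 wide (y), 170 high, walls 12; place and yaw differ each time. Origin: centre of its underside; its -x side is the front, roughly facing the robot; z up. All numbers below are mm in this frame unless said otherwise. The roof spans x -70 to 100, z 158 to 170: a slot stays open from above between flap and roof. Three jars stand on it, up to 315 high.
- guard_rail (a point): middle of a brass rail 12 thick along y (from -160 to 160) over the slot, at x -94, z 245; its bent posts stand on the roof at y +-160. Because of it a hand reaching into the slot must lean back towards the robot, about 30 to 45 degrees from vertical, fingers pointing down and into the cupboard (+x).
- flap_hinge (a point): middle of the flap's hinge line, which runs along the cupboard's y at x -100, z 14; axes as the cupboard's. The flap frame: origin here, equal to the cupboard's axes when the flap is shut, tipping to -x with the flap. In it the wooden board, 340 wide, spans x -12 to 0, z 2 to 136.
- flap_edge (a point): middle of the flap's upper inner edge, the edge to pull on: inner top corner of its aluminium J-profile, 300 long in y; at x 25, z 136 in the flap frame, with which it moves. The J-profile is a flange 4 thick along the top (flap frame x 0 to 25, z 132 to 136), with a lip 5 thick turned down at its inner end (x 20 to 25, z 116 to 136).
- flap (a joint): opening angle of the flap, rad: 0 shut, 0.24 to 0.27 ajar at the start, blocked by the catch at about 0.27, 1.5 lowered flat (rigid stop). It turns about the hinge line, the upper edge coming towards -x and down. Stiff friction stay: it stays where it is left at any angle and needs about 2 to 5 N at the upper edge to move.
- roof_edge (a point): middle of the lower front edge of the roof (x -70, y 0, z 158): the far side of the slot.
- catch_pad (a point): point on the top face of the white plastic safety catch's flat pad, at x -58, z 122 when up; its y differs each time, up to 80 either way; axes as the cupboard's. The pad reaches from 66 in front of (-x) to 28 behind this point and is 88 wide. Fingers that reach leaning down through the slot at this y meet it. It sinks with the catch.
- catch_tooth (a point): middle of the tops of the catch's two teeth, 61 in front of the pad point and 19 above it. Each tooth is 9 long in x, 12 wide, centred 38 either side of this point in y: 64 is clear between them for fingers. They stand hidden under the flap's flange, in front of its lip, and hold the lip until the catch is pressed.
- catch (a joint): how far the catch is pressed straight down, m: 0 up, 0.018 fully down. Spring: about 2.5 N to start, 6 N at 0.012, 8 N at the bottom; springs back when let go. The flap is free when this is 0.012 or more and passes the teeth within about 15 mm of pulling at its edge, after which the catch may be let go.
- top_jar0: glass jar of sweets with a red lid and knob, 80 across, 145 high, one of three on the cupboard's roof, behind the guard rail; origin at the centre of its underside, z up. Leave it alone.
- top_jar1: glass jar of sweets with a red lid and knob, 80 across, 145 high, one of three on the cupboard's roof, behind the guard rail; origin at the centre of its underside, z up. Leave it alone.
- top_jar2: glass jar of sweets with a red lid and knob, 80 across, 145 high, one of three on the cupboard's roof, behind the guard rail; origin at the centre of its underside, z up. Leave it alone.
- jar_big: glass jar of sweets with a red lid and knob, 110 across, 180 high, on the counter; origin at the centre of its underside, z up. Leave it alone.
- jar_small: glass jar of sweets with a red lid and knob, 84 across, 140 high, on the counter; origin at the centre of its underside, z up. Leave it alone.
- tin: plain metal tin, 90 across, 90 high; origin at the centre of its underside. Leave it alone.
- dish: white china bowl, 140 across, 50 high; origin at the centre of its underside. Leave it alone.
- scoop: aluminium sweet scoop with a wooden handle, 175 long, lying on the counter; origin near where the handle joins. Leave it alone.

How it is judged:
By the outcome, as a careful person would: the job done as asked, in the order asked, and still so for the second after the job is handed in, with the robot touching nothing.
It also fails if it takes over 45 s, if anything falls off the work surface, if the arm or the gripper's body presses on something with over 40 N, if the wrist force passes 120 N, or if a joint passes its speed limit or range.

## Working session

There is one attempt and no reset: what is moved stays moved. The work goes in short steps, Python scripts to look and compute and a tool call to move; the robot and the scene stay as the last step left them, time stands still between calls to the robot, and variables do not carry over. Pictures are saved under pics/ and viewed, at most 10 in all, crops included, and the job is handed in when it is done.

Besides the shell and the picture viewer there is one more tool, called after "Call:" in YAML: its name, and indented under it one key for each argument. move_arm: Moves the arm, as the interface text tells. Its arguments: {"type":"object","properties":{"plan":{"type":"array","items":{"type":"number"}},"newtons":{"type":"number"}},"required":["plan"]}

```bash
ls; mkdir -p pics
python3 - <<'E'
from plant import ctrl,cams,order
import cv2,pickle
D={}
for n in("scene","top"):
    d=cams.read_camera(n);D[n]=d
    cv2.imwrite(f"pics/{n}0.png",d["color"][:,:,::-1])
    print(n,{k:v for k,v in d.items() if k!="color"})
pickle.dump(D,open("d0.pkl","wb"))
print(ctrl.get_state())
E
```

```text
pics
scene {'fov_y': 48.78711777004147, 'cx': 315.56848598804567, 'cy': 199.8061042682744, 'origin': array([0.95018342, 0.14425998, 1.46014542]), 'orientation': array([0.09384438, 0.12992215, 0.7913601 , 0.58996836])}
top {'fov_y': 47.46955188145091, 'cx': 326.42636090332877, 'cy': 204.03599655531085, 'origin': array([0.43310954, 0.01927842, 1.42577178]), 'orientation': array([-0.02373202,  0.02807545,  0.71566686, -0.69747366])}
{'time': 0.1, 'qpos': array([ 9.65984663e-01,  2.87088435e-01,  1.57803977e+00,  5.82146636e-06,
        1.27862911e+00, -1.50001067e-01]), 'dq': array([ 9.39028561e-06, -2.39183639e-03, -4.12850523e-03,  1.43752383e-03,
       -9.57369738e-04, -1.00315194e-03]), 'joint_efforts': array([ 1.07649208e-03, -4.07297623e+01, -2.93698990e+01, -1.19663619e-04,
        3.39947772e-03,  2.83253246e-05]), 'eef_pos': array([0.29614764, 0.60589312, 0.23007298]), 'tcp_rot': array([ 2.25451073e-01,  9.74253890e-01, -1.00513159e-03, -4.01440053e-04]), 'contact_force': array([-0.88452405,  0.25518323,  0.71986343]), 'wrist_torque': array([ 0.012108  ,  0.00039421, -0.02376258]), 'finger_force': 0.0, 'opening': 0.9997171123463315}
```

View pics/scene0.png

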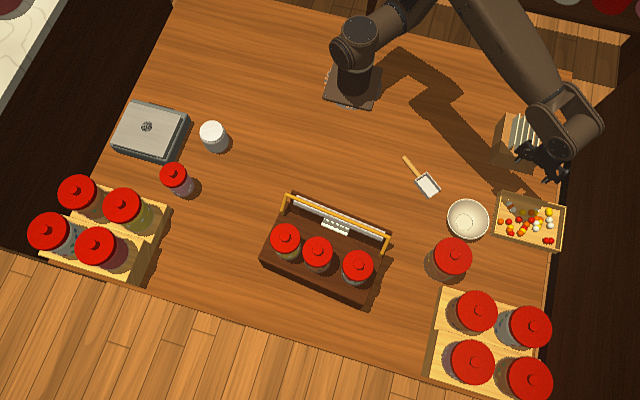

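View pics/top0.png

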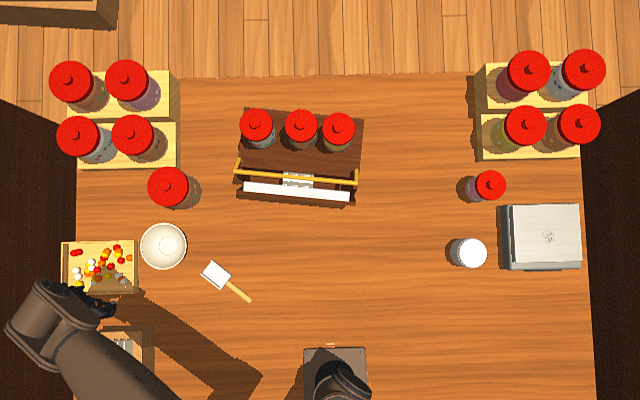

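The cupboard is at about (300,155) in the top view and (325,250) in the scene view. The flap flange is the white strip at (297,192), the pad is at (298,180), and the brass rail ends are near (236,170) and (356,183). I'll enlarge both.

Run:
```python
import cv2,numpy as np
a=cv2.imread("pics/top0.png")[95:215,225:375]; b=cv2.imread("pics/scene0.png")[180:310,250:400]
f=lambda i:cv2.resize(i,None,fx=5,fy=5,interpolation=cv2.INTER_CUBIC)
cv2.imwrite("pics/ca.png",f(a));cv2.imwrite("pics/cb.png",cv2.resize(b,None,fx=4.6,fy=4.6,interpolation=cv2.INTER_CUBIC)[:598])
```

```text
(no output)
```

View pics/ca.png

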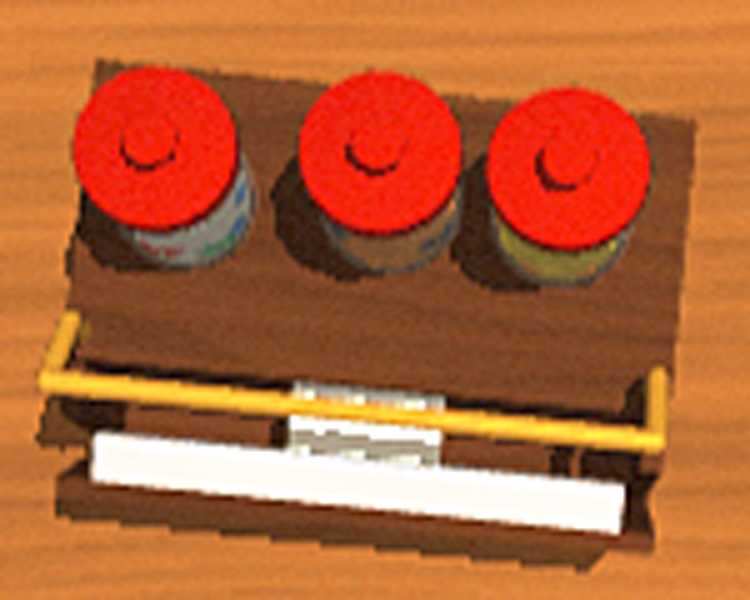

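View pics/cb.png

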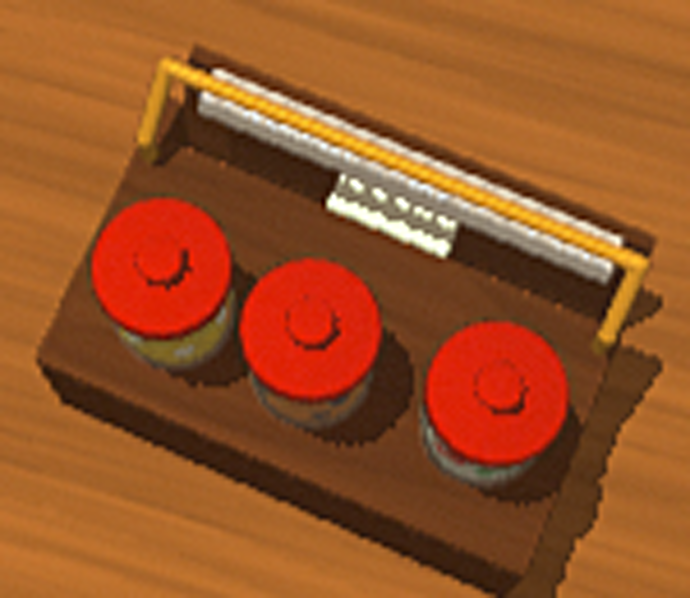

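```bash
cat > h.py <<'E'
import numpy as np,pickle,cv2
from scipy.spatial.transform import Rotation as R
from scipy.optimize import least_squares
D=pickle.load(open("d0.pkl","rb"))
def ray(n,p,d=None):
    d=d or D[n]; f=200/np.tan(np.radians(d["fov_y"]/2)); p=np.atleast_2d(p)
    v=np.c_[(p[:,0]-d["cx"])/f,-(p[:,1]-d["cy"])/f,-np.ones(len(p))]
    return np.array(d["origin"]),R.from_quat(d["orientation"]).apply(v)
def plane(n,p,z,d=None):
    o,v=ray(n,p,d); return o+v*((z-o[2])/v[:,2])[:,None]
def tri(pt,ps):
    o1,v1=ray("top",pt);o2,v2=ray("scene",ps);v1,v2=v1[0],v2[0]
    s=np.linalg.lstsq(np.c_[v1,-v2],o2-o1,rcond=None)[0]
    a,b=o1+s[0]*v1,o2+s[1]*v2; return (a+b)/2,np.linalg.norm(a-b)
ca=lambda u,v:[225+(u-2)/5,95+(v-2)/5]
cb=lambda u,v:[250+(u-2)/4.6,180+(v-2)/4.6]
E
python3 - <<'E'
from h import *
np.set_printoptions(precision=4,suppress=True)
pairs={"railL":((46,382),(643,263)),"railR":((658,440),(166,67)),
"backL":((97,62),(515,575)),"backR":((693,118),(40,360)),
"flIn L":((94,434),(607,280)),"flIn R":((627,484),(200,112))}
P={}
for k,(a,b) in pairs.items():
    P[k],e=tri(ca(*a),cb(*b)); print(k,P[k],e)
print("rail len",np.linalg.norm(P["railL"]-P["railR"]),"back",np.linalg.norm(P["backL"]-P["backR"]),"fl",np.linalg.norm(P["flIn L"]-P["flIn R"]))
for n,z,ps in(("top",.245,[ca(46,382),ca(658,440)]),("scene",.245,[cb(643,263),cb(166,67)]),("top",.17,[ca(97,62),ca(693,118)]),("scene",.17,[cb(515,575),cb(40,360)]),
 ("top",.122,[ca(288,440),ca(443,455)]),("scene",.122,[cb(448,257),cb(327,207)]),
 ("scene",.158,[cb(190,150),cb(590,320)])):
    q=plane(n,ps,z);d=q[0]-q[1];print(n,z,q[:,:2].ravel(),"len",np.linalg.norm(d),"yaw",np.degrees(np.arctan2(-d[0],d[1])),q.mean(0)[:2])
for n in D: # lens check: brass pixels vs straight line
    h=cv2.cvtColor(D[n]["color"],cv2.COLOR_RGB2HSV)
    pass
E
```

```text
railL [0.6114 0.2516 0.2496] 0.0036839660517901003
railR [ 0.5731 -0.0667  0.2487] 0.0027600310512089776
backL [0.8043 0.2328 0.1717] 0.0034052832430910194
backR [ 0.7623 -0.0966  0.1751] 0.0042320642724118325
flIn L [0.5981 0.2437 0.14  ] 0.0012878729179116744
flIn R [ 0.5618 -0.0556  0.1328] 0.005347819289937546
rail len 0.32063594682709434 back 0.3321050329004677 fl 0.30156661069524426
top 0.245 [ 0.6124  0.2507  0.5738 -0.0683] len 0.3213661196468097 yaw -6.8980609118395595 [0.5931 0.0912]
scene 0.245 [ 0.6096  0.2538  0.5717 -0.066 ] len 0.3220570754597672 yaw -6.754010130267144 [0.5906 0.0939]
top 0.17 [ 0.8044  0.2348  0.7642 -0.0991] len 0.3363498170983561 yaw -6.865731597085657 [0.7843 0.0678]
scene 0.17 [ 0.8045  0.2313  0.7612 -0.0954] len 0.329595660790659 yaw -7.5595335903001875 [0.7828 0.0679]
top 0.122 [0.5939 0.1359 0.583  0.0467] len 0.08978353830701068 yaw -7.0108309156429724 [0.5884 0.0913]
scene 0.122 [0.6086 0.1375 0.5984 0.0491] len 0.08899132392939652 yaw -6.6128070593818125 [0.6035 0.0933]
scene 0.158 [ 0.5961 -0.0475  0.6321  0.2376] len 0.2873625662533679 yaw 172.80280561652498 [0.6141 0.095 ]
```

Call:
move_arm:
  plan: [15, -42, 5, 0, 0, 6.4, 0, 15, -42, 5, 0, 0, 6.4, 0, 15, -42, 5, 0, 0, 6.4, 0, 15, -42, 5, -0.85, -6.95, 0, 0, 15, -42, 5, -0.85, -6.95, 0, 0, 15, -42, 5, -0.85, -6.95, 0, 0, 15, -42, 5, -0.85, -6.95, 0, 0, 15, -42, 5, -0.85, -6.95, 0, 0, 15, -42, 5, -0.85, -6.95, 0, 0, 15, -42, 5, 0, 0, 0, 0, 15, -42, 5, 0, 0, 0, 0, 14, -36, 5, 0, 0, 0, 0]
  newtons: 40

```text
time: 1.3
eef_pos: [0.4751, 0.1067, 0.2911]
tcp_rot: [0.056, 0.932, -0.022, 0.358]
contact_force: [0.4, 1.1, 0.1]
opening: -0.002
finger_force: 0.0
```

```bash
cat >> h.py <<'E'
yaw=np.radians(-7.0); O=np.array([.6848,.0808,0]); C=R.from_euler("z",yaw)
toW=lambda x,y,z: O+C.apply(np.array([x,y,z])/1e3)
def rep(target=None,lean=None):
    from plant import ctrl
    s=ctrl.get_state(); p=s["eef_pos"]; T=R.from_quat(s["tcp_rot"])
    print("t",s["time"],"cup mm",np.round(C.inv().apply(p-O)*1e3,1),"toolz",np.round(C.inv().apply(T.as_matrix()[:,2]),3),"tooly",np.round(C.inv().apply(T.as_matrix()[:,1]),3),"F",np.round(C.inv().apply(s["contact_force"]),1),"q",np.round(s["qpos"],2),"op",round(s["opening"],2))
    if lean is not None:
        G=R.from_matrix((C*R.from_euler("y",-lean,degrees=True)).as_matrix()@np.diag([-1,1,-1]))
        print("turn deg",np.round(np.degrees((G*T.inv()).as_rotvec()),2))
    if target is not None: print("shift mm",np.round((toW(*target)-p)*1e3,1))
E
python3 -c "
from h import *
rep((-211,1,290),42)"
```

```text
t 1.3 cup mm [-2.113e+02  2.000e-01  2.911e+02] toolz [ 0.67   0.    -0.743] tooly [-0.002  1.    -0.001] F [0.2 1.1 0.1] q [ 0.08 -0.56  2.34 -0.23  0.65 -1.24] op -0.0
turn deg [ 0.09  0.04 -0.12]
shift mm [ 0.4  0.8 -1.1]
```

Call:
move_arm:
  plan: [11.6, -1.4, -13, 0, 0, 0, 0, 11.6, -1.4, -13, 0, 0, 0, 0, 11.6, -1.4, -13, 0, 0, 0, 0, 11.6, -1.4, -13, 0, 0, 0, 0, 11.6, -1.4, -13, 0, 0, 0, 0, 11.6, -1.4, -13, 0, 0, 0, 0, 11.6, -1.4, -13, 0, 0, 0, 0, 11.6, -1.4, -13, 0, 0, 0, 0, 11.6, -1.4, -13, 0, 0, 0, 0, 11.6, -1.4, -13, 0, 0, 0, 0]

```text
time: 2.3
eef_pos: [0.5915, 0.0943, 0.1601]
tcp_rot: [0.056, 0.932, -0.022, 0.357]
contact_force: [0.5, -0.1, 0.3]
opening: -0.004
finger_force: 0.0
```

Run:
```python
from h import *
rep((-52.6,1,114))
from plant import cams
d=cams.read_camera("scene")
cv2.imwrite("pics/s1.png",cv2.resize(d["color"][150:300,250:420,::-1],None,fx=3.9,fy=3.9,interpolation=cv2.INTER_CUBIC))
```

```text
t 2.3 cup mm [-94.3   2.  160.1] toolz [ 0.668  0.    -0.744] tooly [-0.002  1.    -0.001] F [ 0.5 -0.1  0.3] q [ 0.03 -0.08  2.24 -0.39  0.27 -1.08] op -0.0
shift mm [ 41.2  -6.1 -46.1]
```

View pics/s1.png

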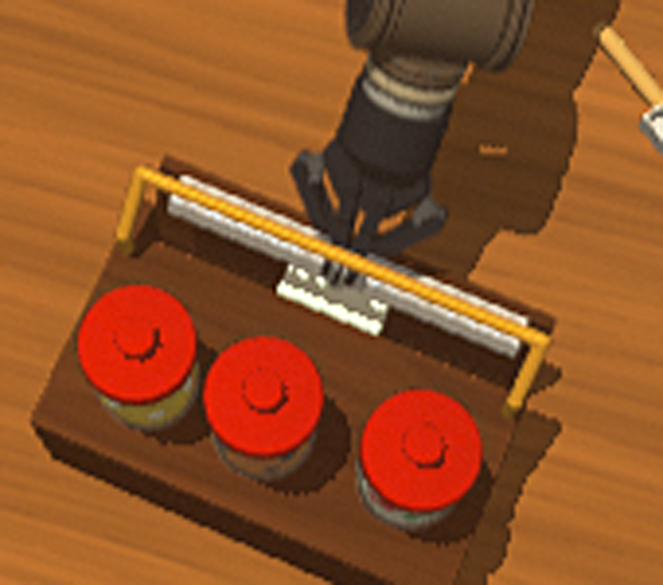

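Call:
move_arm:
  plan: [0, 0, 0, 0.25, 2, 0, 0, 0, 0, 0, 0.25, 2, 0, 0, 0, 0, 0, -2.35, 0.29, -1.85, 0, 0, 0, 0, -2.35, 0.29, -1.85, 0, 0, 0, 0, -2.35, 0.29, -1.85, 0, 0, 0, 0, 0, 0, 0, 0]

```text
time: 2.95
eef_pos: [0.5912, 0.0953, 0.1612]
tcp_rot: [0.081, 0.94, -0.094, 0.319]
contact_force: [-0.1, 0.8, 0.0]
opening: -0.0
finger_force: 0.0
```

```bash
python3 -c "
from h import *
rep((-69.9,0,130))"
```

```text
t 2.95 cup mm [-94.7   3.  161.2] toolz [ 0.608 -0.156 -0.779] tooly [ 0.093  0.988 -0.125] F [-0.2  0.8  0. ] q [ 0.11 -0.02  2.17 -0.69  0.48 -0.75] op -0.0
shift mm [ 24.2  -6.  -31.2]
```

Call:
move_arm:
  plan: [4, -0.7, -5.1, 0, 0, 0, 0, 4, -0.7, -5.1, 0, 0, 0, 0, 4, -0.7, -5.1, 0, 0, 0, 0, 4, -0.7, -5.1, 0, 0, 0, 0, 4, -0.7, -5.1, 0, 0, 0, 0, 4, -0.7, -5.1, 0, 0, 0, 0, 0, 0, 0, 0, 0, 0, 0]

```text
time: 3.65
eef_pos: [0.6154, 0.0899, 0.1295]
tcp_rot: [0.082, 0.94, -0.094, 0.318]
contact_force: [-0.1, -0.1, -0.3]
opening: -0.003
finger_force: 0.0
```

```bash
python3 -c "
from h import *
rep((-58,1,115))"
```

```text
t 3.65 cup mm [-69.9   0.5 129.5] toolz [ 0.606 -0.157 -0.78 ] tooly [ 0.095  0.988 -0.125] F [-0.1 -0.1 -0.3] q [ 0.1   0.08  2.13 -0.77  0.42 -0.67] op -0.0
shift mm [ 11.9  -1.  -14.5]
```

No contact yet; continue downwards in small steps.

Call:
move_arm:
  plan: [2, -0.2, -2.5, 0, 0, 0, 0, 2, -0.2, -2.5, 0, 0, 0, 0, 2, -0.2, -2.5, 0, 0, 0, 0, 0, 0, 0, 0, 0, 0, 0]

```text
time: 4.05
eef_pos: [0.622, 0.0898, 0.1237]
tcp_rot: [0.082, 0.939, -0.094, 0.32]
contact_force: [-2.0, 0.1, 3.6]
opening: 0.002
finger_force: 1.5
```

Call:
move_arm:
  plan: [2, -0.2, -2.5, 0, 0, 0, 0, 2, -0.2, -2.5, 0, 0, 0, 0, 0, 0, 0, 0, 0, 0, 0]

```text
time: 4.35
eef_pos: [0.6259, 0.0893, 0.1184]
tcp_rot: [0.082, 0.939, -0.094, 0.319]
contact_force: [-2.2, 0.8, 4.1]
opening: -0.002
finger_force: 2.3
```

```bash
python3 -c "
from h import *
rep((-58,1,115))"
```

```text
t 4.35 cup mm [-59.5   1.3 118.4] toolz [ 0.608 -0.156 -0.778] tooly [ 0.094  0.988 -0.124] F [-2.3  0.5  4.1] q [ 0.09  0.12  2.11 -0.81  0.4  -0.63] op -0.0
shift mm [ 1.5 -0.5 -3.4]
```

Call:
move_arm:
  plan: [2, -0.2, -2.5, 0, 0, 0, 0, 2, -0.2, -2.5, 0, 0, 0, 0, 2, -0.2, -2.5, 0, 0, 0, 0, 1.6, -0.2, -2, 0, 0, 0, 0, 0, 0, 0, 0, 0, 0, 0]

```text
time: 4.85
eef_pos: [0.6336, 0.0885, 0.1095]
tcp_rot: [0.082, 0.939, -0.094, 0.32]
contact_force: [-5.1, 1.6, 7.8]
opening: 0.002
finger_force: 3.6
```

```bash
python3 -c "
from h import *
rep()"
```

```text
t 4.85 cup mm [-51.7   1.4 109.5] toolz [ 0.609 -0.156 -0.778] tooly [ 0.094  0.988 -0.124] F [-5.2  1.   7.8] q [ 0.09  0.15  2.1  -0.84  0.39 -0.6 ] op 0.0
```

Call:
move_arm:
  plan: [-3, 0.4, -0.3, 0, 0, 0, 0, -3, 0.4, -0.3, 0, 0, 0, 0, -3, 0.4, 0, 0, 0, 0, 0, -3, 0.4, 0, 0, 0, 0, 0]

```text
time: 5.25
eef_pos: [0.6256, 0.0903, 0.113]
tcp_rot: [0.081, 0.938, -0.093, 0.324]
contact_force: [6.2, -1.8, 5.9]
opening: -0.004
finger_force: 3.1
```

Call:
move_arm:
  plan: [-3, 0.4, 0, 0, 0, 0, 0, -3, 0.4, 0, 0, 0, 0, 0, -3, 0.4, 0, 0, 0, 0, 0]

```text
time: 5.55
eef_pos: [0.6167, 0.0915, 0.1131]
tcp_rot: [0.081, 0.938, -0.093, 0.324]
contact_force: [6.5, -1.5, 6.0]
opening: 0.002
finger_force: 3.1
```

```bash
python3 -c "
from h import *
rep()"
```

```text
t 5.55 cup mm [-68.9   2.3 113.1] toolz [ 0.616 -0.153 -0.773] tooly [ 0.093  0.988 -0.121] F [ 6.7 -0.7  6. ] q [ 0.1   0.11  2.14 -0.86  0.39 -0.57] op 0.0
```

Call:
move_arm:
  plan: [2, -0.2, -2.5, 0, 0, 0, 0, 2, -0.2, -2, 0, 0, 0, 0, 0, 0, 0, 0, 0, 0, 0]

```text
time: 5.85
eef_pos: [0.6191, 0.0913, 0.1087]
tcp_rot: [0.082, 0.938, -0.094, 0.323]
contact_force: [-9.6, 0.9, 18.8]
opening: 0.002
finger_force: 9.2
```

```bash
python3 -c "
from h import *
rep()"
```

```text
t 5.85 cup mm [-66.5   2.4 108.7] toolz [ 0.614 -0.155 -0.774] tooly [ 0.094  0.988 -0.123] F [-9.7 -0.3 18.8] q [ 0.1   0.12  2.13 -0.87  0.38 -0.56] op 0.0
```

Call:
move_arm:
  plan: [-3, 0.4, 0, 0, 0, 0, 0, -3, 0.4, 0, 0, 0, 0, 0, -3, 0.4, 0, 0, 0, 0, 0, -3, 0.4, 0, 0, 0, 0, 0, -3, 0.4, 0, 0, 0, 0, 0]

```text
time: 6.35
eef_pos: [0.6063, 0.0932, 0.1094]
tcp_rot: [0.081, 0.938, -0.093, 0.325]
contact_force: [6.5, -1.9, 7.5]
opening: 0.003
finger_force: 3.6
```

Run:
```python
from h import *
rep()
from plant import cams
d=cams.read_camera("scene")
cv2.imwrite("pics/s2.png",cv2.resize(d["color"][150:300,250:420,::-1],None,fx=3.9,fy=3.9,interpolation=cv2.INTER_CUBIC))
```

```text
t 6.35 cup mm [-79.4   2.8 109.4] toolz [ 0.617 -0.152 -0.772] tooly [ 0.093  0.988 -0.121] F [ 6.6 -1.1  7.5] q [ 0.1   0.1   2.16 -0.88  0.38 -0.54] op 0.0
```

View pics/s2.png

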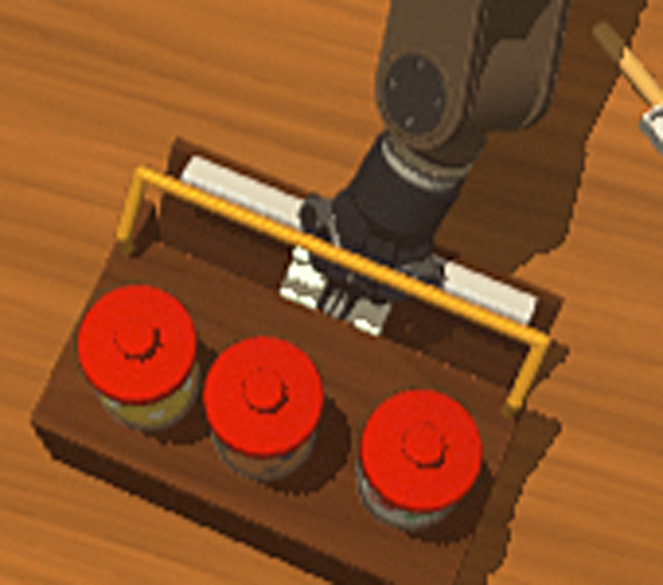

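The flap is opening: its flange now clears the rail in the view, left end at (190,170). I'll keep pulling with the catch down, then follow the arc.

Call:
move_arm:
  plan: [-3, 0.4, 0, 0, 0, 0, 0, -3, 0.4, 0, 0, 0, 0, 0, -3, 0.4, 0, 0, 0, 0, 0, -3, 0.4, 0, 0, 0, 0, 0, -3, 0.4, 0, 0, 0, 0, 0]

```text
time: 6.9
eef_pos: [0.5914, 0.0953, 0.1095]
tcp_rot: [0.081, 0.938, -0.093, 0.325]
contact_force: [6.0, -2.7, 5.9]
opening: -0.006
finger_force: 3.6
```

Run:
```python
from h import *
rep()
# contact plan: fingertip corner (TCP - 11 n) overlapping edge by 'ov' mm past edge along finger
for phi in (.4,.5,.6,.7,.8,.9,1,1.1,1.2,1.3,1.4,1.5):
    print(phi,"edge",round(-100+25*np.cos(phi)-136*np.sin(phi),1),round(14+25*np.sin(phi)+136*np.cos(phi),1))
```

```text
t 6.9 cup mm [-94.4   3.  109.5] toolz [ 0.618 -0.152 -0.772] tooly [ 0.093  0.988 -0.121] F [ 6.3 -2.   5.9] q [ 0.11  0.07  2.2  -0.89  0.38 -0.53] op -0.01
0.4 edge -129.9 149.0
0.5 edge -143.3 145.3
0.6 edge -156.2 140.4
0.7 edge -168.5 134.1
0.8 edge -180.1 126.7
0.9 edge -191.0 118.1
1 edge -200.9 108.5
1.1 edge -209.9 98.0
1.2 edge -217.7 86.6
1.3 edge -224.4 74.5
1.4 edge -229.8 61.8
1.5 edge -233.9 48.6
```

Call:
move_arm:
  plan: [-5, 0.6, 2.8, 0, 0, 0, 0, -5, 0.6, 2.8, 0, 0, 0, 0, -5, 0.6, 2.8, 0, 0, 0, 0, -5, 0.6, 2.8, 0, 0, 0, 0, -5, 0.6, 2.8, 0, 0, 0, 0, -5, 0.6, 2.8, 0, 0, 0, 0, -5, 0.6, 2.8, 0, 0, 0, 0, -5, 0.6, 2.8, 0, 0, 0, 0]

```text
time: 7.7
eef_pos: [0.5446, 0.0995, 0.1247]
tcp_rot: [0.082, 0.94, -0.094, 0.318]
contact_force: [1.9, -0.5, -0.2]
opening: -0.003
finger_force: 0.7
```

```bash
cat >> h.py <<'E'
def path(rows,u=10,extra=0):
    """rows of (phi, lean); prints shift/turn per row from the measured pose"""
    from plant import ctrl
    s=ctrl.get_state(); p=s["eef_pos"]; T=R.from_quat(s["tcp_rot"])
    for phi,th in rows:
        t=np.radians(th); E=np.array([-100+25*np.cos(phi)-136*np.sin(phi),14+25*np.sin(phi)+136*np.cos(phi)])
        K=E+u*np.array([np.sin(phi),-np.cos(phi)])+11.5*np.array([np.cos(t),np.sin(t)])-extra*np.array([np.cos(phi),np.sin(phi)])
        G=R.from_matrix((C*R.from_euler("y",-th,degrees=True)).as_matrix()@np.diag([-1,1,-1])); q=toW(K[0],2,K[1])
        print(phi,np.round(K,1),np.round((q-p)*1e3,1),np.round(np.degrees((G*T.inv()).as_rotvec()),2)); p,T=q,G
E
python3 - <<'E'
from h import *
rep(); path([(.7,36),(.8,30),(.9,24),(1,18),(1.1,12),(1.2,6),(1.3,2),(1.4,0),(1.5,0)])
E
```

```text
t 7.7 cup mm [-141.4    1.4  124.7] toolz [ 0.606 -0.157 -0.78 ] tooly [ 0.094  0.988 -0.125] F [ 1.9 -0.3 -0.2] q [ 0.14 -0.06  2.28 -0.81  0.44 -0.6 ] op -0.0
0.7 [-152.7  133.2] [-11.2   1.9   8.5] [7.47 0.91 5.31]
0.8 [-163.   125.5] [-10.2   1.3  -7.8] [ 0.73  5.96 -0.  ]
0.9 [-172.7  116.6] [-9.6  1.2 -8.9] [ 0.73  5.96 -0.  ]
1 [-181.6  106.7] [-8.9  1.1 -9.9] [0.73 5.96 0.  ]
1.1 [-189.7   95.8] [ -8.1   1.  -10.8] [ 0.73  5.96 -0.  ]
1.2 [-196.9   84.2] [ -7.2   0.9 -11.7] [ 0.73  5.96 -0.  ]
1.3 [-203.2   72.2] [ -6.2   0.8 -12. ] [0.49 3.97 0.  ]
1.4 [-208.4   60.1] [ -5.2   0.6 -12.1] [ 0.24  1.99 -0.  ]
1.5 [-212.4   47.9] [ -4.    0.5 -12.2] [0. 0. 0.]
```

Call:
move_arm:
  plan: [-5.6, 0.9, 4.2, 3.7, 0.5, 2.7, 0, -5.6, 0.9, 4.2, 3.7, 0.5, 2.7, 0, -5.1, 0.6, -3.9, 0.4, 3, 0, 0, -5.1, 0.6, -3.9, 0.4, 3, 0, 0, -4.8, 0.6, -4.5, 0.4, 3, 0, 0, -4.8, 0.6, -4.5, 0.4, 3, 0, 0, -4.5, 0.6, -5, 0.4, 3, 0, 0, -4.5, 0.6, -5, 0.4, 3, 0, 0, 0, 0, 0, 0, 0, 0, 0]

```text
time: 8.6
eef_pos: [0.5067, 0.1045, 0.1039]
tcp_rot: [0.063, 0.986, -0.024, 0.153]
contact_force: [-0.3, 0.3, -0.3]
opening: 0.001
finger_force: 0.0
```

Run:
```python
from h import *
rep(); path([(1.1,12),(1.2,6),(1.3,2),(1.4,0),(1.5,0)],extra=3)
from plant import cams
d=cams.read_camera("scene")
cv2.imwrite("pics/s3.png",cv2.resize(d["color"][130:300,240:420,::-1],None,fx=3.5,fy=3.5,interpolation=cv2.INTER_CUBIC))
```

```text
t 8.6 cup mm [-179.7    1.9  103.9] toolz [ 0.306 -0.031 -0.952] tooly [ 0.01   1.    -0.029] F [-0.3  0.3 -0.3] q [ 0.05 -0.05  2.22 -0.13  0.67 -1.31] op 0.0
1.1 [-191.1   93.2] [-11.3   1.5 -10.7] [2.38 5.55 0.47]
1.2 [-198.    81.4] [ -6.9   0.8 -11.8] [ 0.73  5.96 -0.  ]
1.3 [-204.    69.3] [ -6.    0.7 -12.1] [0.49 3.97 0.  ]
1.4 [-208.9   57.1] [ -4.9   0.6 -12.2] [ 0.24  1.99 -0.  ]
1.5 [-212.6   44.9] [ -3.7   0.5 -12.2] [0. 0. 0.]
```

View pics/s3.png

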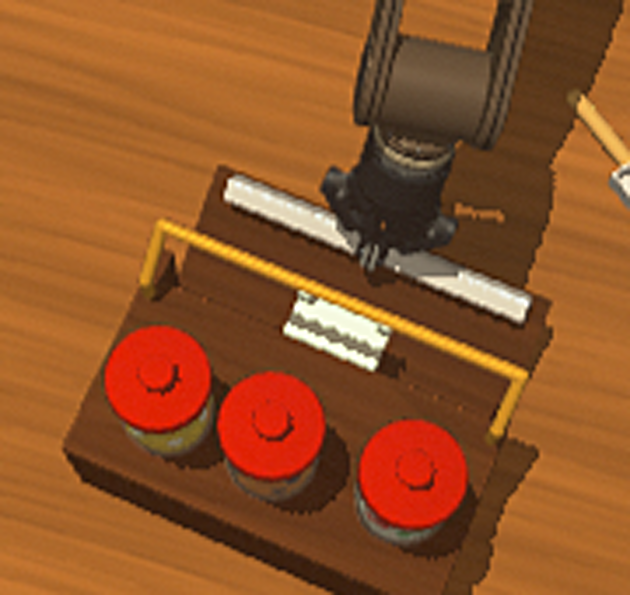

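The flap is clear of the catch, whose teeth show at (305,298) and (385,328), so it has sprung up. The fingers are just inside the lip at (370,258). I'll continue lowering.

Call:
move_arm:
  plan: [-5.7, 0.7, -5.3, 1.2, 2.8, 0.2, 0, -5.7, 0.7, -5.3, 1.2, 2.8, 0.2, 0, -3.5, 0.4, -5.9, 0.4, 3, 0, 0, -3.5, 0.4, -5.9, 0.4, 3, 0, 0, -3, 0.4, -6, 0.2, 2, 0, 0, -3, 0.4, -6, 0.2, 2, 0, 0, 0, 0, 0, 0, 0, 0, 0]

```text
time: 9.35
eef_pos: [0.4823, 0.1075, 0.0691]
tcp_rot: [0.062, 0.998, -0.001, 0.016]
contact_force: [-0.3, -0.5, -0.3]
opening: -0.001
finger_force: 0.0
```

Run:
```python
from h import *
rep(); path([(1.4,0),(1.5,0)],extra=3)
```

```text
t 9.35 cup mm [-204.3    1.8   69.1] toolz [ 0.033 -0.001 -0.999] tooly [ 0.001  1.    -0.001] F [-0.2 -0.5 -0.3] q [ 0.02  0.08  2.15 -0.01  0.89 -1.43] op -0.0
1.4 [-208.9   57.1] [ -4.6   0.7 -12.1] [0.28 1.86 0.07]
1.5 [-212.6   44.9] [ -3.7   0.5 -12.2] [0. 0. 0.]
```

Call:
move_arm:
  plan: [-2.3, 0.3, -6, 0.1, 1.8, 0, 0, -2.3, 0.3, -6, 0, 0, 0, 0, -2, 0.3, -4, 0, 0, 0, 0, 0, 0, 0, 0, 0, 0, 0]

```text
time: 9.75
eef_pos: [0.4755, 0.1085, 0.0534]
tcp_rot: [0.062, 0.998, -0.001, 0.001]
contact_force: [0.3, -0.4, 0.2]
opening: 0.003
finger_force: 0.0
```

Run:
```python
from h import *
rep()
from plant import cams
d=cams.read_camera("scene")
cv2.imwrite("pics/s4.png",cv2.resize(d["color"][130:300,240:420,::-1],None,fx=3.5,fy=3.5,interpolation=cv2.INTER_CUBIC))
```

```text
t 9.75 cup mm [-211.2    2.    53.4] toolz [ 0.002 -0.003 -1.   ] tooly [ 0.001  1.    -0.003] F [ 0.4 -0.4  0.2] q [ 0.02  0.11  2.15 -0.    0.88 -1.43] op 0.0
```

View pics/s4.png

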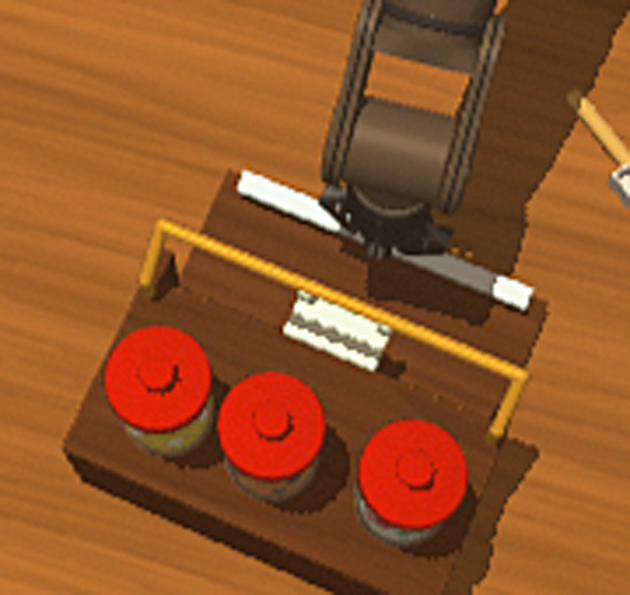

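Call:
move_arm:
  plan: [0, 0, -4, 0, 0, 0, 0, 0, 0, -4, 0, 0, 0, 0, 0, 0, -4, 0, 0, 0, 0, 0, 0, 0, 0, 0, 0, 0]

```text
time: 10.2
eef_pos: [0.4768, 0.1085, 0.0468]
tcp_rot: [0.061, 0.998, -0.002, -0.0]
contact_force: [-13.6, -1.1, 29.9]
opening: -0.002
finger_force: 14.7
```

Call:
move_arm:
  plan: [0, 0, -3, 0, 0, 0, 0, 0, 0, -3, 0, 0, 0, 0, 0, 0, 0, 0, 0, 0, 0]

```text
time: 10.5
eef_pos: [0.4771, 0.1086, 0.046]
tcp_rot: [0.061, 0.998, -0.002, -0.003]
contact_force: [-27.8, -1.8, 63.4]
opening: 0.001
finger_force: 31.0
```

Call:
move_arm:
  plan: [0, 0, -3, 0, 0, 0, 0, 0, 0, -3, 0, 0, 0, 0, 0, 0, 0, 0, 0, 0, 0]

```text
time: 10.8
eef_pos: [0.4774, 0.1087, 0.0453]
tcp_rot: [0.06, 0.998, -0.003, -0.005]
contact_force: [-42.2, -3.4, 97.5]
opening: -0.001
finger_force: 47.5
```

Rigid stop reached, and I pressed harder than intended (97 N, still below the limit). Backing off straight up.

Call:
move_arm:
  plan: [0, 0, 10, 0, 0, 0, 0, 0, 0, 12, 0, 0, 0, 0, 0, 0, 20, 0, 0, 0, 0, 0, 0, 30, 0, 0, 0, 0, -2, 0, 40, 0, 0, 0, 0, -5, 0, 40, 0, 0, 0, 0, 0, 0, 0, 0, 0, 0, 0]

```text
time: 11.5
eef_pos: [0.4729, 0.1086, 0.1883]
tcp_rot: [0.062, 0.998, -0.001, 0.008]
contact_force: [-0.2, -1.1, 1.2]
opening: 0.001
finger_force: 0.0
```

Run:
```python
from h import *
rep()
from plant import cams
D2={n:cams.read_camera(n) for n in("scene","top")}
a=cv2.resize(D2["scene"]["color"][130:300,240:420,::-1],(540,510),interpolation=cv2.INTER_CUBIC)
cv2.imwrite("pics/s5.png",a)
d0=np.abs(D2["top"]["color"].astype(int)-D["top"]["color"].astype(int)).max(2)>60
# jars: red lid centroids before/after in both views
for n in D:
    for d in (D[n],D2[n]):
        h=cv2.cvtColor(d["color"],cv2.COLOR_RGB2HSV); m=((h[...,0]<6)&(h[...,1]>200)&(h[...,2]>150)).astype(np.uint8)
        k,_,st,c=cv2.connectedComponentsWithStats(m); print(n,[tuple(np.round(c[i],1)) for i in range(1,k) if st[i,4]>300])
```

```text
t 11.5 cup mm [-213.7    1.7  188.3] toolz [ 0.016 -0.001 -1.   ] tooly [ 0.001  1.    -0.001] F [-0.  -1.1  1.2] q [ 0.02 -0.11  2.08 -0.    1.15 -1.43] op 0.0
scene [(np.float64(171.7), np.float64(173.6)), (np.float64(75.3), np.float64(191.1)), (np.float64(120.1), np.float64(204.6)), (np.float64(46.1), np.float64(230.3)), (np.float64(284.4), np.float64(237.4)), (np.float64(93.6), np.float64(245.1)), (np.float64(316.9), np.float64(251.0)), (np.float64(453.0), np.float64(255.4)), (np.float64(357.5), np.float64(264.8)), (np.float64(477.2), np.float64(310.5)), (np.float64(531.1), np.float64(326.4)), (np.float64(473.0), np.float64(362.1)), (np.float64(530.5), np.float64(379.0))]
scene [(np.float64(171.7), np.float64(173.6)), (np.float64(75.3), np.float64(191.1)), (np.float64(120.1), np.float64(204.6)), (np.float64(46.1), np.float64(230.3)), (np.float64(284.4), np.float64(237.4)), (np.float64(93.6), np.float64(245.1)), (np.float64(316.9), np.float64(251.0)), (np.float64(453.0), np.float64(255.4)), (np.float64(357.5), np.float64(264.8)), (np.float64(477.2), np.float64(310.5)), (np.float64
[... 446 characters left out ...]
), np.float64(128.1)), (np.float64(131.2), np.float64(134.1)), (np.float64(76.4), np.float64(135.5)), (np.float64(166.9), np.float64(186.0)), (np.float64(491.0), np.float64(184.7))]
top [(np.float64(584.9), np.float64(68.6)), (np.float64(529.7), np.float64(69.9)), (np.float64(125.2), np.float64(79.3)), (np.float64(69.1), np.float64(80.6)), (np.float64(526.2), np.float64(124.8)), (np.float64(580.2), np.float64(123.4)), (np.float64(255.5), np.float64(124.0)), (np.float64(300.6), np.float64(125.0)), (np.float64(338.3), np.float64(128.1)), (np.float64(131.3), np.float64(134.1)), (np.float64(76.4), np.float64(135.5)), (np.float64(166.9), np.float64(186.0)), (np.float64(491.0), np.float64(184.7))]
```

View pics/s5.png

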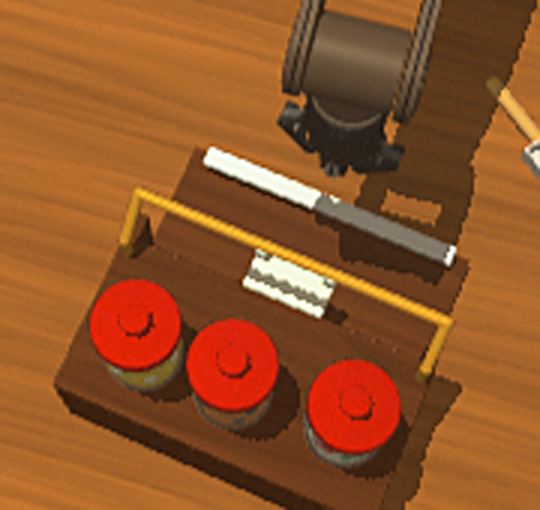

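The flap lies flat, its flange running from (205,160) to (453,260); the catch is up and all jars are unmoved. A quick numeric check of the flap edge before handing in.

Run:
```python
from h import *
q=plane("scene",[[240+205/3,130+165/3],[240+453/3,130+263/3]],.0486); print(C.inv().apply(q-O)*1e3)
```

```text
[[-211.82043207 -143.54820495   48.6       ]
 [-215.73882154  155.55535283   48.6       ]]
```

```bash
python3 -c "
from plant import order
print(order.sign_off())"
```

```text
the job is handed in; nothing more can be done
None
```

The flap is open and lowered flat to its stop, the catch has sprung back up, and the jars haven't moved in either camera view; I handed the job in at about 11.6 s. I didn't measure the tin, dish and scoop afterwards, but the arm stayed clear of them. At the stop the wrist force briefly reached about 97 N, under the 120 N limit.

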